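Stop the mini oven rocking

TASK

The mini oven rocks: one of its two front feet stands on the worktop, the other hangs a few millimetres clear. Feel with the wooden wedge, thin end first, which front foot it will slide under, push it straight in under the middle of that foot until it is snug and the foot bears on it, then let go and leave it there. Go gently: do not force the wedge when it butts against the standing foot or drive it in hard, do not knock the oven, and leave the other things alone.

Things in the scene. Friction and masses are not known exactly. Their poses are not given: they have to be found in the camera images.
- wedge: loose tapered levelling wedge of pale beech, 230 long (x), 30 wide (y), lying flat on the worktop; 3 mm thick at its blunt thin end (+x), rising evenly to 22.5 mm at its butt (-x); flat underside; about 65 g. Origin: middle of the underside, x along it towards the thin end, z up
- wedge_tip (a point): middle of the wedge's thin edge, on its underside (115 mm ahead of the wedge's origin)
- oven: aluminium mini oven, black window door, bar handle, three black knobs at the right; 220 deep, 330 wide, 214 high, underside about 28 mm up. Origin: on the worktop below its centre; x from front to back, y to its left seen from the robot, z up. Front face at x = -110 mm, knobs out to -129 mm. The shell rocks about 1.5 degrees left or right; this frame stays level and does not show it
- foot_left (a point): point on the worktop below the middle of the front left foot, axes as the oven's; the foot's middle is 22 mm behind the front face. The foot: black rubber disc 28 mm across on a stiff screw, underside either on or within 1.8 mm of the worktop (standing: the wedge butts against it) or 5.2 to 8.8 mm above it (hanging: the wedge goes under). This point does not show which
- foot_right (a point): the same below the middle of the front right foot; when one front foot stands, the other hangs. Under the hanging foot the wedge slides freely until its slope meets the foot's front edge, then the push rises by some 5 N per mm of travel; pushed in flat on the worktop with about 10 N it stays wedged when let go, the slope being far too slight to slip out
- mug_1: black and white mug, 86x117x99 mm, bystander; origin at the centre of its underside
- jar_1: small glass jar, 63x65x103 mm, bystander; origin at the centre of its underside
- tape_1: roll of tape, 98x96x25 mm, bystander; origin at the centre of its underside
- pen_1: blue pen, 12x145x9 mm, bystander; origin at the centre of its underside
- oven_handle (a point): middle of the oven's door handle, a level bar 12 mm thick and 216 mm long, 26 mm in front of the front face, above the height of the wedge work

How it is judged:
By the outcome, as a careful person would: the job done as asked, in the order asked, and still so for the second after the job is handed in, with the robot touching nothing.
It also fails if it takes over 58 s, if anything falls off the work surface, if the arm or the gripper's body presses on something with over 40 N, if the wrist force passes 120 N, or if a joint passes its speed limit or range.

ROBOT

A 6-joint arm with a two-finger parallel gripper is mounted at the origin on a cart in front of the work surface, level with it; the furniture and walls round the work are solid. World frame = base frame: x ahead of the robot, y to its left, z up, the work surface at z = 0. Lengths are in mm, angles in degrees, forces in N, time in s.
With the tool pointing down it reaches from about 350 to 850 mm from the base axis. Payload 8.1 kg.
Tool frame: the origin (TCP) lies at the very end of the fingers, on their centre line; the grasp point (between the pads) lies 19 mm behind it (r.grip_point_offset is the distance from the TCP to the grasp point, in mm); z points along the fingers, y is the line along which they close (so a half turn about z gives the same grasp; the last joint's range is limited). The gripper opens to 85 mm and grips with 20 to 120 N. Pads are 22 mm wide; open, the fingers measure 114 mm over their backs; the gripper's body (76 mm by 85 mm) begins 54 mm behind the grasp point. The pads swing forward as they close: fully open they stand 13 mm farther back than shut.
Start: joints at [63.232, 7.471, 85.268, -0, 87.261, -4.893], TCP at [223.534, 556.81, 231.292] pointing down, gripper open.
Joint ranges: [-169.43, 169.43], [-51.17, 129.36], [1.28, 143.12], [-76.62, 256.62], [0, 156.53], [-152.29, 152.29]. Speed limits (degrees/s): [136.94, 136.94, 159.86, 180, 180, 180].

INTERFACE

Orientations are given as [roll, pitch, yaw] about the fixed x, y, z axes, in that order (R = Rz(yaw) Ry(pitch) Rx(roll)).
In Python, from bench import status, eyes, r gives the robot as it stands.
- The arm moves only by the shell command python3 -m handwheel 'ROWS' [FORCE]. ROWS is a JSON object whose one key "series" holds a list that holds one entry, the list of rows, each a list of 7 numbers: the shift along the tool's x, y, z in cm, then the turn, a rotation vector about the tool's x, y, z in rad, then the opening, from 0 (shut) to 1 (fully open). In form: {"series": [[[tx, ty, tz, rx, ry, rz, claw], ...]]}. A call has 1 to 12 rows; each row is the pose to reach, as a shift and turn from the pose commanded when the call began, along the tool's axes at that moment; what a row does not reach only later rows make up. A row lasts 1/8 s, in which the tool goes at most 62.5 mm and 10.7 degrees, less where a joint would pass 70% of its speed; a pose out of reach is approached as far as the arm can. A call with a gripper value outside its range is refused whole. The fingers move at their own pace and stop on an object; FORCE is the grip in N (left out, the last holds). Time passes only in rows, so rows that repeat a pose let the fingers close. It gives the time, the measured TCP pose, the force, the opening and the grip force at its end, in the units of the state.
- status.sense(): the state, without advancing time (a new reading comes with each control period).
- eyes.snapshot(name): name is "side" or "top"; returns a dict with "img" (420x560x3 uint8, red, green, blue), "mtx" (3x3 intrinsics, pixels), "R" (3x3) and "t" (3): a world point X has camera coordinates R X + t. Camera axes: x right, y down, z forward; pixel columns grow to the right and rows downward; lengths in mm; the calibration is good to about 2 mm. A picture is of the moment at which its call begins. There is no depth.
- r.hand_in(): hands the job in; it is judged then, once.
The state is a dict: "time": time; "joint_pos": joint angles; "qd": joint speeds; "joint_efforts": joint torques, N m; "tool_pos": TCP position; "tcp_rot": TCP orientation; "ft_force": force on the tool from outside, world axes, zero at the start; "wrist_torque": the same for the moment, N m; "finger_gap": finger opening in mm; "grip_force": force on a finger pad.
Only numpy, scipy, OpenCV 4.12 (cv2) and the standard library are available. Lean on these libraries where they do the work, as an engineer would, in place of code of your own. Each camera call takes 0.05 s, during which the arm holds its last target. There are 200 camera calls.

## Working session

There is one attempt and no reset: what is moved stays moved. The work goes in short steps, Python scripts to look and compute and a shell command to move; the robot and the scene stay as the last step left them, time stands still between calls to the robot, and variables do not carry over. Pictures are saved under pics/ and viewed, at most 10 in all, crops included, and the job is handed in when it is done.

```bash
ls; mkdir -p pics
python3 - <<'E'
from bench import status,eyes,r
import cv2,numpy as np
print(status.sense())
for n in("side","top"):
    s=eyes.snapshot(n); cv2.imwrite(f"pics/{n}0.png",s["img"][:,:,::-1]); np.savez(f"pics/{n}0.npz",**s)
    print(n,s["mtx"],s["R"],s["t"])
E
```

```text
pics
{'time': 0.0, 'joint_pos': array([ 6.32315144e+01,  7.51411919e+00,  8.53302071e+01,  1.30078640e-03,
        8.72597466e+01, -4.89391360e+00]), 'qd': array([-0.01398313,  0.10596332, -0.08554019, -0.01218591, -0.01362983,
        0.03507345]), 'joint_efforts': array([ 7.15033966e-04, -5.69367313e+01, -5.00575376e+01, -2.08996385e-04,
        1.38986195e-02,  3.61900914e-05]), 'tool_pos': array([223.28020354, 556.32294732, 230.24582929]), 'tcp_rot': array([-1.79896417e+02, -1.01730146e-02,  1.58125355e+02]), 'ft_force': array([-0.87791156, -0.433871  ,  0.43589557]), 'wrist_torque': array([0.01930724, 0.03603548, 0.05131116]), 'grip_force': 0.0, 'finger_gap': 85.1226012022795}
side [[534.92188937   0.         274.70267386]
 [  0.         534.92188937 202.3203906 ]
 [  0.           0.           1.        ]] [[-0.55782909 -0.8299535  -0.00197325]
 [-0.67018556  0.45184561 -0.5888012 ]
 [ 0.48956922 -0.32712799 -0.80827548]] [ 330.88585745  479.04255966 1278.97561642]
top [[385.57724362   0.         278.04347236]
 [  0.         385.57724362 210.52813842]
 [  0.           0.           1.        ]] [[-0.07626705 -0.99707329  0.00531005]
 [-0.90577903  0.06705556 -0.41841117]
 [ 0.41683053 -0.03672072 -0.9082422 ]] [ 33.45145204 575.82437964 767.12486072]
```

View pics/top0.png

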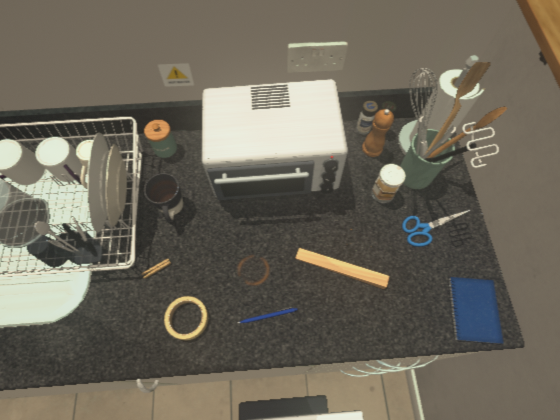

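View pics/side0.png

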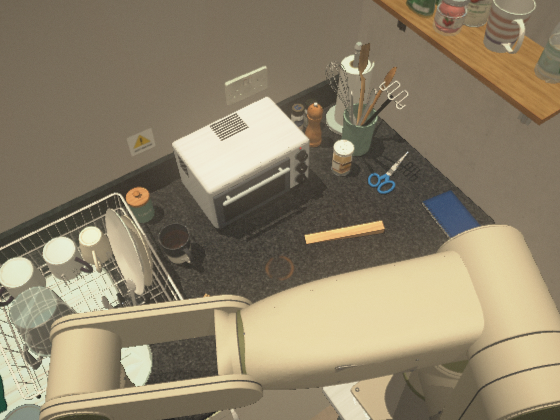

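The top view shows the wedge from about (297,255) to (388,280). The oven front's bottom edge runs from about (215,200) to (340,190), with the mug at (163,195), jar (388,184), tape (186,318) and pen (267,315). Next I'll enlarge the wedge and the oven front.

Run:
```python
import cv2,numpy as np
t=cv2.imread("pics/top0.png");s=cv2.imread("pics/side0.png")
f=lambda im,x,y,w,h:cv2.resize(im[y:y+h,x:x+w],(800,300),interpolation=cv2.INTER_CUBIC)
cv2.imwrite("pics/c1.png",np.vstack([f(t,195,130,213,80),f(s,180,145,213,80)]))
cv2.imwrite("pics/c2.png",np.vstack([f(t,280,240,120,45),f(s,285,209,120,45)]))
```

```text
(no output)
```

View pics/c1.png

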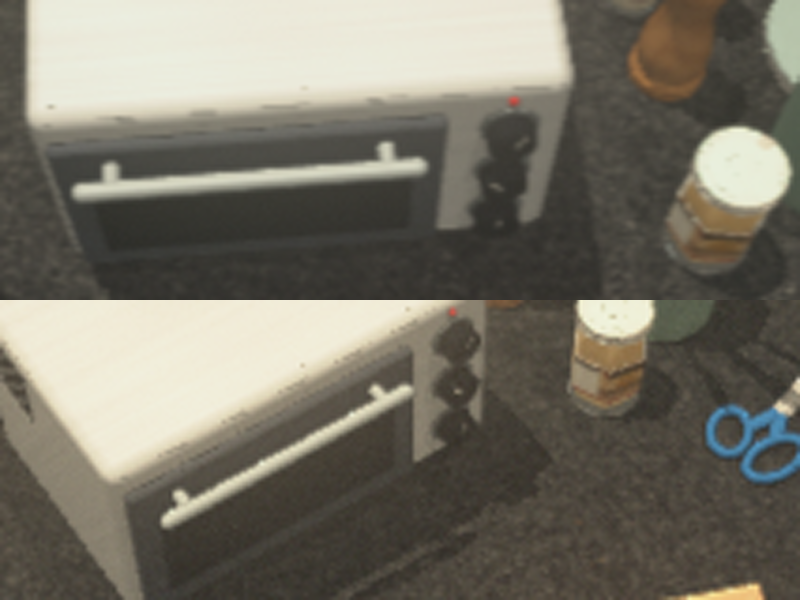

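View pics/c2.png

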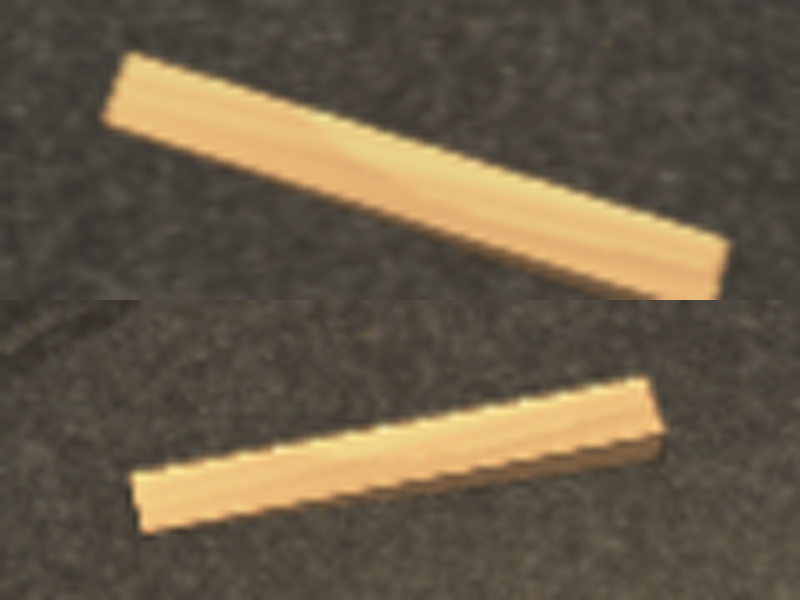

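The butt is the right end: its visible side face gets taller towards the right in both views. The oven's bottom edge is dark, so I'll boost the contrast there to look for the feet, and triangulate the wedge and handle.

```bash
cat > h.py <<'E'
import cv2,numpy as np
def load(n,k=0): return dict(np.load(f"pics/{n}{k}.npz"))
def P(s): return s["mtx"]@np.c_[s["R"],s["t"]]
def tri(t,s,a,b):
    X=cv2.triangulatePoints(P(t),P(s),np.array(a,float).reshape(-1,2).T,np.array(b,float).reshape(-1,2).T); return (X[:3]/X[3]).T
def ray(s,p,z):
    d=s["R"].T@np.linalg.inv(s["mtx"])@[p[0],p[1],1]; c=-s["R"].T@s["t"]; return c+d*(z-c[2])/d[2]
def proj(s,X):
    q=P(s)@np.append(X,1); return q[:2]/q[2]
E
python3 - <<'E'
from h import *
t,s=load("top"),load("side")
for c in(t,s): print("cam",-c["R"].T@c["t"])
np.set_printoptions(precision=1,suppress=True)
for n,c,box in(("t",t,(285,240,115,55)),("s",s,(295,212,100,38))):
    x,y,w,h=box; im=c["img"][y:y+h,x:x+w]; hsv=cv2.cvtColor(im,cv2.COLOR_RGB2HSV)
    m=((hsv[...,2]>150)&(hsv[...,1]>70)).astype(np.uint8)
    k=max(cv2.findContours(m,0,1)[0],key=cv2.contourArea)
    q=cv2.approxPolyDP(k,3,True)[:,0]+[x,y]; print(n,q.tolist())
print(tri(t,s,[[299.5,247.8],[295.5,258.3],[389.2,276]],[[304.8,234.8],[306.5,244.1],[381.8,220.6]]))
H=tri(t,s,[[214.2,181.1],[309,174.2]],[[223.9,204.1],[289.7,169.5]]); print("handle",H, np.linalg.norm(H[0]-H[1]))
print("BR",tri(t,s,[339,188.6],[308.6,178.3]))
g=lambda im:np.clip((im[...,::-1].astype(float)/90)**.7*255,0,255).astype(np.uint8)
f=lambda im,x,y,w,h:cv2.resize(g(im[y:y+h,x:x+w]),(800,300),interpolation=cv2.INTER_CUBIC)
cv2.imwrite("pics/c3.png",np.vstack([f(t["img"],205,160,147,55),f(s["img"],200,165,147,55)]))
E
```

```text
cam [204.35982963  22.91069928 937.48889469]
cam [-120.52193773  476.55532374 1316.47838492]
t [[298, 249], [296, 258], [386, 286], [387, 275]]
s [[384, 228], [381, 221], [308, 234], [305, 239], [308, 243]]
[[ 524.6  -60.1    9.6]
 [ 499.1  -47.8    4.2]
 [ 430.3 -266.8   28.3]]
handle [[637.4 129.9 178.8]
 [645.3 -86.1 167.5]] 216.39821055260202
BR [[ 672.3 -179.1   34.9]]
```

View pics/c3.png

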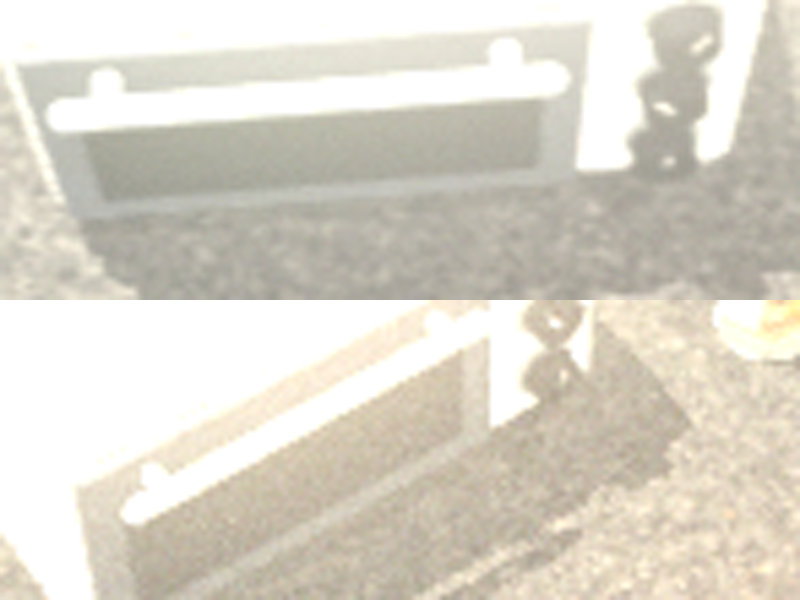

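The contrast-boosted view shows the door's bottom edge clearly, with front corners in the top view at about (219,199.5) and (338.6,189). The feet don't stand out. I'll fit the oven's pose and sample the floor strip just under the front edge for dark discs.

Run:
```python
from h import *
np.set_printoptions(precision=1,suppress=True)
t,s=load("top"),load("side")
for z in(24,28,32): print(z,ray(t,[218.8,199.5],z),ray(t,[338.6,188.8],z),ray(t,[311.2,190.9],z),ray(s,[290,188],z))
print("tri door/panel",tri(t,s,[311.2,190.9],[290,188]))
# strips along the front edge: rows = depth behind nominal front line, cols = lateral
yaw=np.radians(2.1); ex=np.array([np.cos(yaw),np.sin(yaw),0]); ey=np.array([-np.sin(yaw),np.cos(yaw),0])
H=np.array([641.3,21.9,0])+26*ex   # front-face point at handle middle
out=[]
for c in(t,s):
    g=cv2.cvtColor(c["img"],cv2.COLOR_RGB2GRAY).astype(np.float32)
    D=np.arange(30,-30,-.6); L=np.arange(170,-230,-.5)
    W=H+D[:,None,None]*ex+L[None,:,None]*ey; W[...,2]=2
    q=W.reshape(-1,3)@P(c)[:,:3].T+P(c)[:,3]; uv=(q[:,:2]/q[:,2:]).reshape(len(D),len(L),2).astype(np.float32)
    m=cv2.remap(g,uv[...,0],uv[...,1],cv2.INTER_CUBIC)
    out.append(cv2.resize(np.clip((m-10)*3.2,0,255).astype(np.uint8),(800,290)))
    for d in(20,16,14,12,10,8,5):
        i=int((30-d)/.6); print(d,m[i,::16].astype(int).tolist())
cv2.imwrite("pics/strip.png",np.vstack(out))
```

```text
24 [667.1 139.6  24. ] [ 675.6 -180.8   24. ] [ 674.6 -106.8   24. ] [ 681.1 -115.3   24. ]
28 [665.1 139.1  28. ] [ 673.5 -179.9   28. ] [ 672.6 -106.2   28. ] [ 678.6 -113.5   28. ]
32 [663.1 138.5  32. ] [ 671.4 -179.    32. ] [ 670.5 -105.7   32. ] [ 676.1 -111.7   32. ]
tri door/panel [[ 662.  -102.2   52.8]]
20 [66, 70, 68, 80, 67, 68, 58, 57, 57, 56, 56, 57, 59, 57, 57, 56, 57, 56, 55, 56, 55, 58, 55, 55, 55, 54, 55, 54, 53, 53, 53, 53, 54, 52, 51, 52, 61, 62, 97, 116, 113, 96, 49, 50, 50, 52, 113, 110, 62, 56]
16 [67, 67, 74, 78, 70, 73, 64, 56, 59, 55, 56, 57, 60, 58, 58, 59, 60, 60, 60, 62, 61, 60, 62, 62, 61, 61, 63, 62, 60, 61, 62, 59, 60, 59, 61, 60, 61, 61, 100, 120, 106, 88, 49, 51, 55, 50, 113, 86, 59, 57]
14 [69, 65, 75, 71, 73, 69, 68, 52, 56, 53, 52, 53, 58, 56, 56, 57, 60, 60, 59, 60, 60, 61, 61, 61, 62, 62, 62, 61, 61, 62, 62, 61, 61, 61, 62, 62, 61, 62, 80, 97, 90, 72, 47, 52, 57, 48, 99, 66, 59, 57]
12 [72, 64, 75, 61, 75, 67, 67, 48, 49, 49, 47, 49, 51, 54, 50, 55, 54, 57, 56, 54, 55, 57, 58, 58, 58, 60, 62, 60, 60, 61, 61, 61, 59, 61, 62, 62, 60, 61, 58, 61, 
[... 1375 characters left out ...]
7, 57, 55, 60, 57, 59, 59, 56, 59, 57, 61, 57, 56, 54, 60, 54, 52, 57, 57, 63, 60, 58, 61]
10 [63, 67, 70, 72, 76, 79, 74, 51, 51, 52, 52, 57, 56, 49, 55, 56, 55, 52, 61, 55, 53, 54, 57, 59, 58, 54, 55, 55, 56, 54, 56, 58, 58, 57, 55, 60, 56, 61, 59, 57, 55, 62, 54, 57, 59, 58, 64, 60, 57, 64]
8 [63, 65, 67, 74, 79, 84, 77, 50, 52, 53, 56, 60, 55, 50, 52, 56, 52, 51, 59, 58, 55, 54, 56, 59, 57, 54, 56, 54, 54, 54, 53, 58, 58, 59, 56, 61, 55, 62, 61, 58, 57, 63, 56, 62, 60, 59, 64, 60, 57, 64]
5 [70, 67, 67, 69, 80, 77, 84, 51, 55, 52, 56, 58, 52, 58, 55, 55, 53, 52, 55, 61, 60, 56, 60, 59, 59, 54, 63, 56, 55, 55, 57, 60, 60, 60, 57, 56, 56, 62, 60, 60, 57, 55, 58, 65, 62, 60, 61, 59, 59, 59]
```

View pics/strip.png

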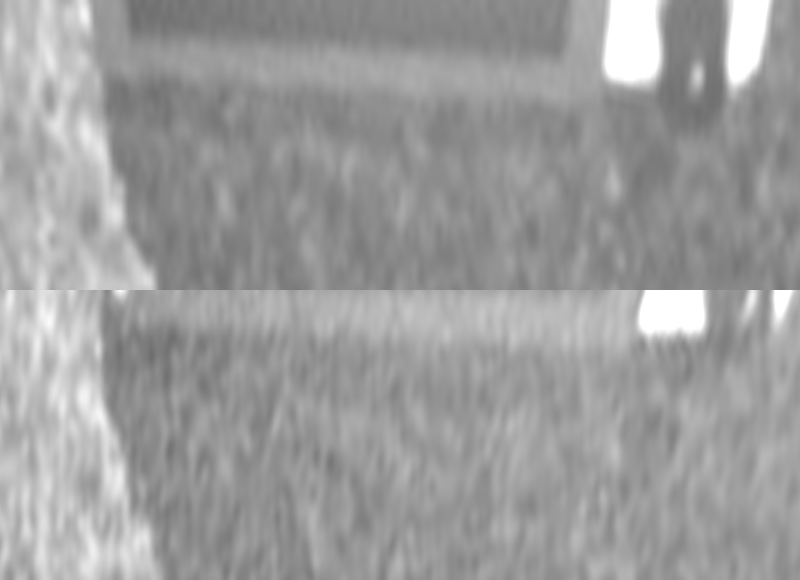

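The strip (top half from the top camera, bottom half from the side camera) hints at dark patches under the edge. They sit at columns ~105–180 and ~640–705 in the side half, and could be the feet. I'll average several frames and profile them laterally.

Run:
```python
from h import *
from bench import eyes
np.set_printoptions(precision=1,suppress=True,linewidth=220)
yaw=np.radians(2.0); ex=np.array([np.cos(yaw),np.sin(yaw),0]); ey=np.array([-np.sin(yaw),np.cos(yaw),0])
F=np.array([669.3,-20.7,0])
for n in("side","top"):
    c=eyes.snapshot(n); im=np.mean([c["img"]]+[eyes.snapshot(n)["img"] for _ in range(11)],0).astype(np.float32)
    np.savez(f"pics/{n}1.npz",**{**c,"img":im}); g=im.mean(2)
    D=np.arange(18,-13,-3.); L=np.arange(170,-176,-5.)
    W=F+D[:,None,None]*ex+L[None,:,None]*ey; W[...,2]=1
    q=W.reshape(-1,3)@P(c)[:,:3].T+P(c)[:,3]; uv=(q[:,:2]/q[:,2:]).reshape(len(D),len(L),2).astype(np.float32)
    m=cv2.remap(cv2.GaussianBlur(g,(0,0),.5),uv[...,0],uv[...,1],cv2.INTER_LINEAR)
    print(n);print("  L",L[:24].astype(int),L[-24:].astype(int))
    for d,r in zip(D,m): print(int(d),r[:24].round().astype(int),r[-24:].round().astype(int))
```

```text
side
  L [170 165 160 155 150 145 140 135 130 125 120 115 110 105 100  95  90  85  80  75  70  65  60  55] [ -60  -65  -70  -75  -80  -85  -90  -95 -100 -105 -110 -115 -120 -125 -130 -135 -140 -145 -150 -155 -160 -165 -170 -175]
18 [66 70 54 50 50 50 48 47 47 49 51 51 51 52 51 54 55 54 55 56 55 55 56 54] [61 62 63 63 63 62 62 62 61 59 61 61 60 58 57 57 55 54 54 55 55 57 59 61]
15 [68 65 53 49 49 50 49 48 48 51 52 51 52 51 52 55 54 54 54 55 54 53 54 54] [58 60 59 60 61 60 59 58 58 57 58 58 56 55 54 54 55 55 56 57 58 58 58 60]
12 [72 67 55 50 50 50 50 50 50 52 52 52 51 51 54 56 54 54 55 54 55 54 54 54] [57 58 57 57 60 60 58 57 57 56 57 59 57 55 54 55 56 56 58 60 60 58 58 61]
9 [79 72 59 51 52 52 52 52 52 54 54 52 52 52 54 55 53 53 54 54 56 56 56 55] [57 57 56 57 61 61 58 57 57 56 56 58 57 56 58 58 58 58 60 61 60 58 58 61]
6 [78 80 63 53 52 52 53 54 53 54 53 54 56 54 54 55 54 53 53 56 57 57 58 57] [57 57 57 56 60 60 59 58 57 56 56 55 56 57 61 60 59 59 59 59 58 57 59 58]
3 [74 77 73 56 52 51 53 54 54 53 52 56 57 55 55 56 56 54 54 59 57 54 57 57] [57 57 58 57 59 61 61 61 57 55 55 54 55 57
[... 1996 characters left out ...]
52 53 56 55 54 57 56] [52 53 53 53 56 55 55 53 51 50 50 49 50 52 55 54 53 54 54 53 51 51 54 52]
-3 [71 74 69 51 49 50 51 51 52 51 51 53 55 55 54 53 54 51 52 56 54 51 55 54] [54 54 55 54 55 56 57 57 52 50 49 48 49 53 56 54 53 54 53 50 50 52 56 52]
-6 [67 69 71 57 49 49 50 50 51 50 52 53 52 54 55 54 54 51 51 53 52 50 53 53] [56 54 53 53 54 55 59 60 52 48 48 49 50 53 54 52 52 54 53 50 49 55 58 54]
-9 [64 66 71 66 53 50 49 49 51 51 52 52 50 55 56 51 51 51 52 52 52 52 53 52] [57 55 51 52 54 55 58 60 52 48 49 52 52 55 53 54 53 53 53 51 49 55 58 55]
-12 [59 63 72 72 54 51 50 49 50 52 51 52 50 56 57 51 50 51 53 51 53 55 54 53] [56 54 52 52 55 54 55 55 51 49 51 53 54 54 54 56 54 53 53 52 50 54 56 54]
```

The darkest spots in both cameras lie at about ±135 mm lateral, just behind the front face. I take those as the feet. Next come the wedge pose and the move numbers.

```bash
cat >> h.py <<'E'
def sub(s): 
    return s
def totool(st,dx):   # world shift mm -> tool axes cm
    from scipy.spatial.transform import Rotation as Ro
    return Ro.from_euler("xyz",st["tcp_rot"],degrees=True).inv().apply(dx)/10
E
python3 - <<'E'
from h import *
from bench import status
np.set_printoptions(precision=2,suppress=True)
res={}
for n,box in(("top",(285,240,115,55)),("side",(295,212,100,38))):
    c=load(n,1); x,y,w,h=box; im=c["img"][y:y+h,x:x+w].astype(np.uint8); S=8
    im=cv2.resize(im,None,fx=S,fy=S,interpolation=cv2.INTER_CUBIC); hsv=cv2.cvtColor(im,cv2.COLOR_RGB2HSV)
    m=((hsv[...,2]>150)&(hsv[...,1]>60)).astype(np.uint8)
    k=max(cv2.findContours(m,0,1)[0],key=cv2.contourArea)
    e=8
    while True:
        q=cv2.approxPolyDP(k,e,True)[:,0]
        if len(q)<=4: break
        e+=2
    q=(q+.5)/S-.5+[x,y]; q=q[np.argsort(q[:,0])]
    a=[ray(c,p,3) for p in q[:2]]; b=[ray(c,p,22.5) for p in q[2:]]
    tip,but=np.mean(a,0),np.mean(b,0); res[n]=(tip,but,q)
    d=(tip-but)[:2]; print(n,q.round(1).tolist(),tip,but,"len",np.hypot(*d),"yaw",np.degrees(np.arctan2(d[1],d[0])))
    print(" widths",np.linalg.norm(a[0]-a[1]),np.linalg.norm(b[0]-b[1]))
f=lambda n,i:res[n][2][i:i+2].mean(0)
T=tri(load("top",1),load("side",1),[f("top",0),f("top",2)],[f("side",0),f("side",2)]);print("tri tip,butt",T)
tip=(res["top"][0]+res["side"][0])/2;but=(res["top"][1]+res["side"][1])/2
g=tip+(but-tip)*200/230;g[2]=2;print("grasp",g)
st=status.sense();print(st["tool_pos"],st["tcp_rot"],"way",totool(st,np.array([400,250,232])-st["tool_pos"]),"above",totool(st,g+[0,0,80]-st["tool_pos"]))
E
```

```text
top [[296.3, 258.4], [298.2, 248.4], [386.3, 285.9], [388.7, 276.4]] [510.11 -54.38   3.  ] [ 417.66 -263.2    22.5 ] len 228.3709171318291 yaw 66.12193032184912
 widths 27.128094209204807 24.792907929843643
side [[304.1, 235.6], [305.7, 242.8], [381.8, 220.7], [384.2, 227.6]] [516.83 -53.83   3.  ] [ 422.37 -264.32   22.5 ] len 230.7093617413014 yaw 65.8308323088365
 widths 25.010729178516293 24.340398784118626
tri tip,butt [[ 512.16  -52.35    8.25]
 [ 416.74 -258.6    33.57]]
grasp [ 432.2  -236.41    2.  ]
[223.54 556.79 231.32] [180.     0.   158.12] way [-27.81 -21.89  -0.07] above [-48.92 -65.83  14.93]
```

```bash
python3 -m handwheel '{"series": [[[-5,-4,0,0,0,0.12,1],[-10,-8,0,0,0,0.24,1],[-15,-12,0,0,0,0.36,1],[-20,-16,0,0,0,0.48,1],[-24,-20,0,0,0,0.6,1],[-28,-24,0,0,0,0.75,1],[-31,-29,1,0,0,0.9,1],[-34,-34,2,0,0,1.05,1],[-37,-39,4,0,0,1.2,1],[-40,-44,6,0,0,1.35,1],[-43,-49,8,0,0,1.48,1],[-46,-54,10,0,0,1.607,1]]]}'
python3 - <<'E'
from h import *
from bench import status
st=status.sense();print(st["tool_pos"],st["tcp_rot"],totool(st,np.array([432,-236.4,82])-st["tool_pos"]))
E
```

```text
time: 2.8
tool_pos: [449.4, -117.8, 131.2]
tcp_rot: [179.9, -0.0, 65.8]
ft_force: [0.9, 1.2, 0.3]
finger_gap: 85.4
grip_force: 0.0
[ 449.44783201 -117.7863815   131.1625798 ] [ 1.79918151e+02 -1.47213486e-02  6.57924658e+01] [-11.53504615   3.2652881    4.91796398]
```

```bash
python3 -m handwheel '{"series": [[[-4,1.1,2,0,0,0,0.8],[-8,2.2,4,0,0,0,0.7],[-11.5,3.25,6,0,0,0,0.7],[-11.5,3.25,8,0,0,0,0.7],[-11.5,3.25,9,0,0,0,0.7],[-11.5,3.25,9,0,0,0,0.7]]]}'
python3 - <<'E'
from h import *
from bench import status,eyes
st=status.sense();print(st["tool_pos"],st["finger_gap"])
o=[]
for n in("top","side"):
    c=eyes.snapshot(n); u,v=proj(c,[432,-236,20]).astype(int)
    o.append(cv2.resize(c["img"][max(v-60,0):v+60,u-80:u+80,::-1],(400,300)))
cv2.imwrite("pics/g.png",np.hstack(o))
E
```

```text
time: 3.55
tool_pos: [431.8, -233.3, 40.7]
tcp_rot: [-179.9, -0.0, 66.1]
ft_force: [-0.1, 0.4, -1.3]
finger_gap: 59.7
grip_force: 0.0
[ 431.78841476 -233.30106603   40.71175036] 59.714469112849294
```

View pics/g.png

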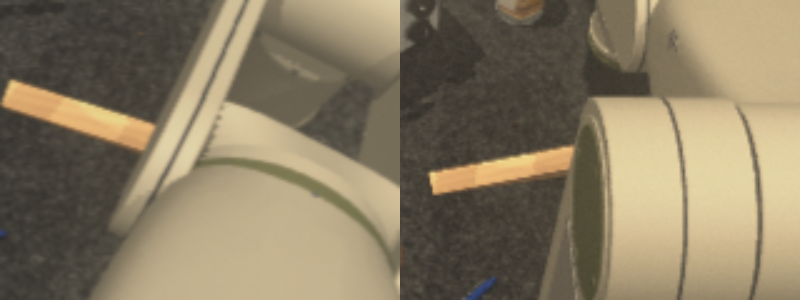

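The arm covers the grasp, but the wedge lies undisturbed. I'll descend and close gently.

```bash
python3 -m handwheel '{"series": [[[0,0,1.5,0,0,0,0.7],[0,0,2.8,0,0,0,0.7],[0,0,3.6,0,0,0,0.7],[0,0,3.6,0,0,0,0.7],[0,0,3.6,0,0,0,0.3],[0,0,3.6,0,0,0,0.2],[0,0,3.6,0,0,0,0.2],[0,0,3.6,0,0,0,0.2],[0,0,3.6,0,0,0,0.2]]]}' 40
```

```text
time: 4.78
tool_pos: [432.8, -234.4, 6.0]
tcp_rot: [179.9, 0.0, 66.0]
ft_force: [0.7, 0.5, 5.4]
finger_gap: 29.1
grip_force: 41.2
```

```bash
python3 -m handwheel '{"series": [[[0,0,-2,0,0,0,0.2],[0,0,-4,0,0,0,0.2],[3,-1.3,-4,0,0,0.1,0.2],[7,-2.8,-4,0,0,0.25,0.2],[11,-4.5,-4,0,0,0.4,0.2],[15,-6,-4,0,0,0.55,0.2],[19,-7.7,-4,0,0,0.7,0.2],[23,-9.3,-4,0,0,0.85,0.2],[27,-10.9,-4,0,0,0.98,0.2],[31.7,-12.8,-4,0,0,1.117,0.2],[31.7,-12.8,-4,0,0,1.117,0.2],[31.7,-12.8,-4,0,0,1.117,0.2]]]}' 60
cat > look.py <<'E'
from h import *
from bench import status,eyes
import sys
st=status.sense();np.set_printoptions(precision=1,suppress=True)
p=st["tool_pos"];psi=np.radians(st["tcp_rot"][2]);z0=float(sys.argv[1]);k=sys.argv[2]
tp=p+200*np.array([np.cos(psi),np.sin(psi),0]);tp[2]=z0;o=[];q2=[]
for n in("top","side"):
    c=eyes.snapshot(n);u,v=proj(c,tp).round().astype(int);x,y=u-60,max(v-45,0)
    im=c["img"][y:y+90,x:x+120];hsv=cv2.cvtColor(im,cv2.COLOR_RGB2HSV)
    m=((hsv[...,2]>120)&(hsv[...,1]>85)&(hsv[...,0]<22)).astype(np.uint8)
    kk=max(cv2.findContours(m,0,1)[0],key=cv2.contourArea);R=cv2.minAreaRect(kk);b=cv2.boxPoints(R)+[x,y]
    b=b[np.argsort(b[:,1])]           # two upper corners = thin end
    e=b[:2];a=[ray(c,w,z0+3) for w in b[:2]];
    print(n,"box",b.round(1).tolist(),"tip",np.mean(a,0),"width",np.linalg.norm(a[0]-a[1]));q2.append(e.mean(0))
    o.append(cv2.resize(im[...,::-1],(400,300)))
c0,c1=load("top"),load("side");print("tri tip",tri(c0,c1,q2[0],q2[1]),"expected",tp,"tcp",p,st["tcp_rot"],st["ft_force"])
cv2.imwrite(f"pics/l{k}.png",np.hstack(o))
E
python3 look.py 40 1
```

```text
time: 6.28
tool_pos: [443.4, 107.6, 44.8]
tcp_rot: [180.0, 0.1, 2.2]
ft_force: [0.5, -0.1, -0.7]
finger_gap: 28.4
grip_force: 59.7Traceback (most recent call last):
  File "look.py", line 11, in <module>
    kk=max(cv2.findContours(m,0,1)[0],key=cv2.contourArea);R=cv2.minAreaRect(kk);b=cv2.boxPoints(R)+[x,y]
ValueError: max() iterable argument is empty
```

Run:
```python
from h import *
from bench import eyes
o=[]
for n in("top","side"):
    c=eyes.snapshot(n); np.savez(f"pics/{n}2.npz",**c); print(n,proj(c,[643,115,42])); o.append(c["img"][120:320,150:350,::-1])
cv2.imwrite("pics/l1.png",cv2.resize(np.hstack(o),(800,400),interpolation=cv2.INTER_CUBIC))
```

```text
top [227.54265185 204.13792495]
side [231.36434887 228.79792534]
```

View pics/l1.png

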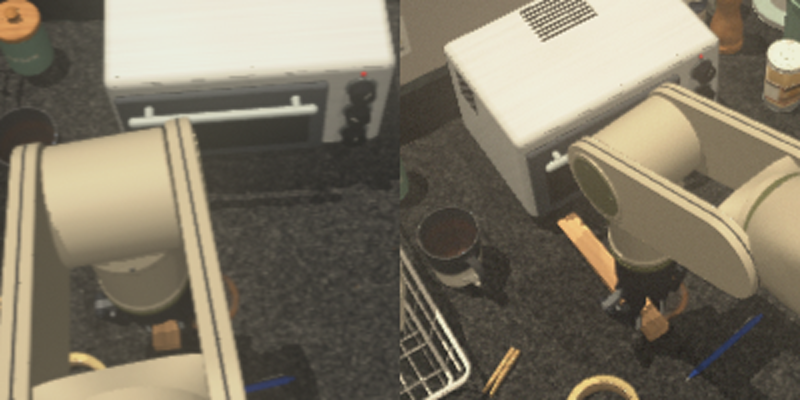

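The side view shows the held wedge pointing at the oven's left corner, with its tip at about pixel (233,229) against a predicted (231,229). I'll measure its line in that view.

```bash
cat > tip.py <<'E'
from h import *
import sys
np.set_printoptions(precision=1,suppress=True)
def run(c,zl,box):
    x,y,w,h=box;S=6
    im=cv2.resize(c["img"][y:y+h,x:x+w],None,fx=S,fy=S,interpolation=cv2.INTER_CUBIC);hsv=cv2.cvtColor(im,cv2.COLOR_RGB2HSV)
    m=((hsv[...,2]>130)&(hsv[...,1]>75)&(hsv[...,0]<25)).astype(np.uint8)
    k=max(cv2.findContours(m,0,1)[0],key=cv2.contourArea)
    q=(cv2.approxPolyDP(k,9,True)[:,0]+.5)/S-.5+[x,y]
    yaw=np.radians(2.0);ex=np.array([np.cos(yaw),np.sin(yaw),0]);ey=np.array([-np.sin(yaw),np.cos(yaw),0]);F=np.array([669.3,-20.7,0])
    for p in q:
        W=ray(c,p,zl+3)
        for _ in range(5):
            W=ray(c,p,zl+3+max(0,TX-W@ex)*.0848)
        print(p,W,"D",(W-F)@ex,"L",(W-F)@ey)
TX=float(sys.argv[2])   # tip position along ex
k=sys.argv[3]
if k=="new":
    from bench import eyes; c=eyes.snapshot("side")
else: c=load("side",int(k))
run(c,float(sys.argv[1]),tuple(map(int,sys.argv[4:8])))
E
python3 tip.py 39 646 2 222 215 40 50
```

```text
[229.2 229.4] [644.6 121.1  42. ] D -19.77599766241574 L 142.55201873529134
[228.6 232.1] [637.7 127.4  42.4] D -26.4455499080756 L 149.1098322941537
[256.9 264.4] [499.2 120.7  54.1] D -165.06824155852402 L 147.27891394087334
[256.6 248.2] [544.3  92.9  50.4] D -120.97614778815644 L 117.90185543398404
[237.4 226.6] [639.6  96.8  42.3] D -25.540580159091107 L 118.51147579680607
```

Side camera: tip at D ≈ −23 and centreline L ≈ 133, parallel to the oven. That is well aligned with the left foot, so I'll lower it and slide forward gently.

```bash
python3 -m handwheel '{"series": [[[0,0,1.5,0,0,0,0.2],[0,0,3,0,0,0,0.2],[0,0,3.7,0,0,0,0.2],[0,0,3.9,0,0,0,0.2],[0,0,3.9,0,0,0,0.2],[0,0,3.9,0,0,0,0.2]]]}' && python3 -m handwheel '{"series": [[[0.4,0,0,0,0,0,0.2],[0.8,0,0,0,0,0,0.2],[1.2,0,0,0,0,0,0.2],[1.6,0,0,0,0,0,0.2],[2,0,0,0,0,0,0.2],[2.2,0,0,0,0,0,0.2],[2.4,0,0,0,0,0,0.2],[2.4,0,0,0,0,0,0.2]]]}'
```

```text
time: 7.18
tool_pos: [443.6, 107.5, 6.1]
tcp_rot: [180.0, 0.1, 2.1]
ft_force: [-3.4, -1.2, 4.1]
finger_gap: 28.0
grip_force: 60.3
time: 8.18
tool_pos: [468.0, 108.5, 6.3]
tcp_rot: [180.0, -0.0, 2.1]
ft_force: [0.4, -0.1, -0.5]
finger_gap: 28.2
grip_force: 59.7
```

```bash
python3 -m handwheel '{"series": [[[0.15,0,0,0,0,0,0.2],[0.3,0,0,0,0,0,0.2],[0.45,0,0,0,0,0,0.2],[0.6,0,0,0,0,0,0.2],[0.6,0,0,0,0,0,0.2]]]}' ; python3 -m handwheel '{"series": [[[0.15,0,0,0,0,0,0.2],[0.3,0,0,0,0,0,0.2],[0.3,0,0,0,0,0,0.2]]]}';  python3 -m handwheel '{"series": [[[0.1,0,0,0,0,0,0.2],[0.2,0,0,0,0,0,0.2],[0.2,0,0,0,0,0,0.2]]]}'
```

```text
time: 8.8
tool_pos: [474.0, 108.7, 6.3]
tcp_rot: [-180.0, -0.0, 2.0]
ft_force: [-0.2, 0.3, -0.8]
finger_gap: 28.5
grip_force: 59.7
time: 9.18
tool_pos: [477.0, 108.9, 6.3]
tcp_rot: [-180.0, -0.0, 2.0]
ft_force: [0.4, 0.9, -0.8]
finger_gap: 28.6
grip_force: 59.7
time: 9.55
tool_pos: [478.9, 108.9, 6.2]
tcp_rot: [180.0, 0.0, 2.1]
ft_force: [-0.6, -0.1, -0.8]
finger_gap: 29.1
grip_force: 59.7
```

```bash
for i in 1; do python3 -m handwheel '{"series": [[[0.1,0,0,0,0,0,0.2],[0.2,0,0,0,0,0,0.2],[0.2,0,0,0,0,0,0.2]]]}'; done; python3 -m handwheel '{"series": [[[0.1,0,0,0,0,0,0.2],[0.2,0,0,0,0,0,0.2],[0.2,0,0,0,0,0,0.2]]]}'; python3 -m handwheel '{"series": [[[0.1,0,0,0,0,0,0.2],[0.2,0,0,0,0,0,0.2],[0.2,0,0,0,0,0,0.2]]]}'
```

```text
time: 9.93
tool_pos: [479.2, 108.9, 6.1]
tcp_rot: [180.0, 0.2, 2.1]
ft_force: [-9.0, 0.3, 7.8]
finger_gap: 28.3
grip_force: 60.9
time: 10.3
tool_pos: [479.4, 109.0, 6.0]
tcp_rot: [180.0, 0.5, 2.1]
ft_force: [-20.4, -2.8, 20.9]
finger_gap: 28.3
grip_force: 62.2
time: 10.68
tool_pos: [479.5, 109.0, 6.0]
tcp_rot: [180.0, 0.7, 2.1]
ft_force: [-30.8, -2.0, 30.9]
finger_gap: 28.5
grip_force: 63.5
```

A hard stop at D ≈ 12, right where the foot's front edge should be, so the left foot is standing. I'll back off straight away, lift, and go across to the right foot.

```bash
python3 -m handwheel '{"series": [[[-0.8,0,0,0,0,0,0.2],[-1.5,0,0,0,0,0,0.2],[-3,0,0,0,0,0,0.2],[-5,0,0,0,0,0,0.2],[-5,0,-2,0,0,0,0.2],[-5,0,-3,0,0,0,0.2],[-5,0,-3,0,0,0,0.2]]]}'; python3 -m handwheel '{"series": [[[0,3,0,0,0,0,0.2],[0,7,0,0,0,0,0.2],[0,12,0,0,0,0,0.2],[0,17,0,0,0,0,0.2],[0,22,0,0,0,0,0.2],[0,25,0,0,0,0,0.2],[0,27,0,0,0,0,0.2],[0,27,0,0,0,0,0.2],[0,27,0,0,0,0,0.2]]]}'
python3 - <<'E'
from h import *
from bench import eyes
o=[]
for n in("top","side"):
    c=eyes.snapshot(n); np.savez(f"pics/{n}3.npz",**c); u,v=proj(c,[640,-155,35]).round().astype(int);print(u,v); o.append(c["img"][v-60:v+60,u-80:u+80,::-1])
cv2.imwrite("pics/l3.png",cv2.resize(np.hstack(o),(800,300),interpolation=cv2.INTER_CUBIC))
E
```

```text
time: 11.55
tool_pos: [436.2, 107.5, 37.4]
tcp_rot: [-180.0, -0.2, 2.0]
ft_force: [-0.1, 0.3, -1.1]
finger_gap: 28.8
grip_force: 59.7
time: 12.68
tool_pos: [444.2, -161.9, 35.7]
tcp_rot: [-180.0, 0.0, 2.0]
ft_force: [-0.4, 0.3, -0.8]
finger_gap: 28.3
grip_force: 59.7
331 199
309 189
```

View pics/l3.png

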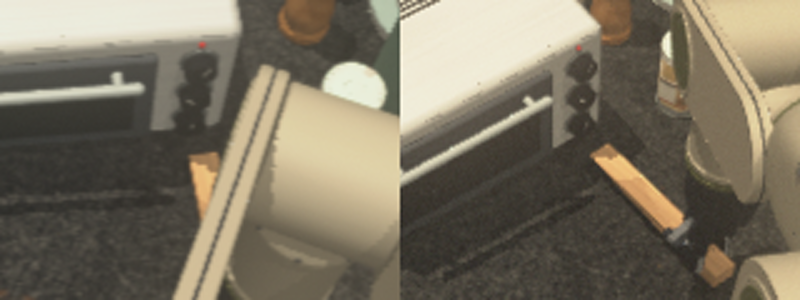

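The side crop shows the wedge tip just ahead of the knob column, around crop (600,148), and the wedge looks straight. I'll measure where it sits laterally before pushing.

```bash
python3 tip.py 31 638 3 300 180 40 30
python3 - <<'E'
from h import *
c=load("top",3); F=np.array([669.3,-20.7,0]);yaw=np.radians(2.);ex=np.array([np.cos(yaw),np.sin(yaw),0]);ey=np.array([-np.sin(yaw),np.cos(yaw),0])
u,v=331-80,199-60
for p in((188,157),(218,154)):
    q=(u+p[0]/2.5,v+p[1]/2.5);W=ray(c,q,34);print("top",q,W,(W-F)@ex,(W-F)@ey)
t,s=load("top",1),load("side",1)
for n,c,p in(("top BR",t,(338.6,188.8)),("top panelL",t,(311.2,190.9)),("side panelL",s,(290,188)),("top BL",t,(218.8,199.5))):
    W=ray(c,p,28);print(n,(W-F)@ex,(W-F)@ey)
E
```

```text
[305.2 190.2] [ 642.1 -143.9   34.1] D -31.50076257767645 L -122.20704211412028
[323.1 209.4] [ 551.3 -142.1   41.8] D -122.14792722862484 L -117.25626955746003
[336.8 209.4] [ 528.  -174.2   43.9] D -146.60358842876508 L -148.43388141485553
[312.2 186.4] [ 642.  -170.    34.2] D -32.465784745113424 L -148.29752470088638
top (326.2, 201.8) [ 634.7320664  -140.83229858   34.        ] -38.73943250499447 -118.85271374254648
top (338.2, 200.6) [ 635.88520285 -172.57867156   34.        ] -38.694930954869484 -150.6199915734767
top BR -1.3683698637304438 -159.25453206027348
top panelL 0.2968777980663676 -85.5925312086948
side panelL 6.059148178772232 -93.0743720447687
top BL 1.3740715877602208 159.80382470745351
```

Both cameras put the tip centre at L ≈ −135, in line with the right foot. I'll lower and feel forward, one check at a time.

```bash
python3 -m handwheel '{"series": [[[0,0,1.5,0,0,0,0.2],[0,0,2.5,0,0,0,0.2],[0,0,3,0,0,0,0.2],[0,0,3,0,0,0,0.2],[0.6,0,3,0,0,0,0.2],[1.2,0,3,0,0,0,0.2],[1.8,0,3,0,0,0,0.2],[2.4,0,3,0,0,0,0.2],[2.8,0,3,0,0,0,0.2],[2.8,0,3,0,0,0,0.2]]]}'
```

```text
time: 14.02
tool_pos: [472.9, -161.4, 6.2]
tcp_rot: [180.0, -0.0, 2.1]
ft_force: [0.5, -0.5, -0.6]
finger_gap: 28.1
grip_force: 59.8
```

```bash
python3 -m handwheel '{"series": [[[0.15,0,0,0,0,0,0.2],[0.3,0,0,0,0,0,0.2],[0.45,0,0,0,0,0,0.2],[0.6,0,0,0,0,0,0.2],[0.6,0,0,0,0,0,0.2]]]}'
```

```text
time: 14.65
tool_pos: [478.7, -161.3, 6.4]
tcp_rot: [180.0, -0.0, 2.1]
ft_force: [-0.0, 0.2, -0.9]
finger_gap: 28.2
grip_force: 59.8
```

```bash
python3 -m handwheel '{"series": [[[0,0,0.05,0,0,0,0.2],[0.1,0,0.1,0,0,0,0.2],[0.2,0,0.1,0,0,0,0.2],[0.3,0,0.1,0,0,0,0.2],[0.4,0,0.1,0,0,0,0.2],[0.4,0,0.1,0,0,0,0.2]]]}'
```

```text
time: 15.4
tool_pos: [482.3, -161.5, 6.1]
tcp_rot: [180.0, 0.0, 2.1]
ft_force: [-6.9, 0.2, 10.9]
finger_gap: 28.2
grip_force: 61.1
```

```bash
python3 -m handwheel '{"series": [[[0,0,-0.06,0,0,0,0.2],[0.1,0,-0.06,0,0,0,0.2],[0.2,0,-0.06,0,0,0,0.2],[0.2,0,-0.06,0,0,0,0.2]]]}'
```

```text
time: 15.9
tool_pos: [484.6, -161.2, 6.1]
tcp_rot: [180.0, 0.0, 2.1]
ft_force: [-4.1, -0.1, 5.0]
finger_gap: 28.9
grip_force: 60.5
```

```bash
python3 -m handwheel '{"series": [[[0.1,0,0,0,0,0,0.2],[0.2,0,0,0,0,0,0.2],[0.3,0,0,0,0,0,0.2],[0.3,0,0,0,0,0,0.2]]]}'
```

```text
time: 16.4
tool_pos: [487.5, -161.0, 6.1]
tcp_rot: [180.0, 0.0, 2.1]
ft_force: [-2.7, 0.7, 5.5]
finger_gap: 28.4
grip_force: 60.5
```

Sliding with table friction of about 3–4 N, I continue past the expected foot edge (TCP x ≈ 489) in small steps.

```bash
python3 -m handwheel '{"series": [[[0.1,0,-0.02,0,0,0,0.2],[0.2,0,-0.02,0,0,0,0.2],[0.2,0,-0.02,0,0,0,0.2]]]}'
```

```text
time: 16.77
tool_pos: [489.7, -160.9, 6.1]
tcp_rot: [180.0, -0.0, 2.1]
ft_force: [-2.2, 0.0, 3.3]
finger_gap: 28.5
grip_force: 60.2
```

```bash
python3 -m handwheel '{"series": [[[0.1,0,0,0,0,0,0.2],[0.2,0,0,0,0,0,0.2],[0.2,0,0,0,0,0,0.2]]]}'
```

```text
time: 17.15
tool_pos: [491.8, -160.8, 6.1]
tcp_rot: [180.0, -0.0, 2.1]
ft_force: [-2.1, -0.2, 3.5]
finger_gap: 28.6
grip_force: 60.3
```

```bash
python3 -m handwheel '{"series": [[[0.1,0,0,0,0,0,0.2],[0.2,0,0,0,0,0,0.2],[0.3,0,0,0,0,0,0.2],[0.3,0,0,0,0,0,0.2]]]}'
```

```text
time: 17.65
tool_pos: [494.8, -160.7, 6.1]
tcp_rot: [180.0, -0.0, 2.1]
ft_force: [-1.8, -0.3, 3.3]
finger_gap: 28.6
grip_force: 60.3
```

```bash
python3 -m handwheel '{"series": [[[0.1,0,0,0,0,0,0.2],[0.2,0,0,0,0,0,0.2],[0.3,0,0,0,0,0,0.2],[0.3,0,0,0,0,0,0.2]]]}'
```

```text
time: 18.15
tool_pos: [497.8, -160.6, 6.1]
tcp_rot: [180.0, -0.0, 2.0]
ft_force: [-2.5, -0.2, 3.8]
finger_gap: 28.5
grip_force: 60.3
```

It's going under. I continue.

```bash
python3 -m handwheel '{"series": [[[0.15,0,0,0,0,0,0.2],[0.3,0,0,0,0,0,0.2],[0.45,0,0,0,0,0,0.2],[0.6,0,0,0,0,0,0.2],[0.8,0,0,0,0,0,0.2],[0.8,0,0,0,0,0,0.2]]]}'
```

```text
time: 18.9
tool_pos: [505.9, -160.3, 6.1]
tcp_rot: [180.0, -0.0, 2.1]
ft_force: [-1.3, 0.2, 2.5]
finger_gap: 28.7
grip_force: 60.3
```

```bash
python3 -m handwheel '{"series": [[[0.15,0,0,0,0,0,0.2],[0.3,0,0,0,0,0,0.2],[0.5,0,0,0,0,0,0.2],[0.5,0,0,0,0,0,0.2]]]}'
```

```text
time: 19.4
tool_pos: [510.7, -160.1, 6.1]
tcp_rot: [180.0, -0.0, 2.1]
ft_force: [-1.4, -0.3, 3.7]
finger_gap: 28.0
grip_force: 60.3
```

Now 2 mm at a time.

```bash
python3 -m handwheel '{"series": [[[0.1,0,0,0,0,0,0.2],[0.2,0,0,0,0,0,0.2],[0.2,0,0,0,0,0,0.2]]]}'
```

```text
time: 19.77
tool_pos: [512.5, -160.1, 6.1]
tcp_rot: [180.0, 0.0, 2.1]
ft_force: [-3.1, 0.0, 4.2]
finger_gap: 28.3
grip_force: 60.4
```

```bash
python3 -m handwheel '{"series": [[[0.1,0,0,0,0,0,0.2],[0.2,0,0,0,0,0,0.2],[0.2,0,0,0,0,0,0.2]]]}'
```

```text
time: 20.15
tool_pos: [514.5, -160.0, 6.1]
tcp_rot: [-180.0, 0.0, 2.1]
ft_force: [-3.5, 0.7, 5.3]
finger_gap: 28.6
grip_force: 60.4
```

```bash
python3 -m handwheel '{"series": [[[0.1,0,0,0,0,0,0.2],[0.2,0,0,0,0,0,0.2],[0.2,0,0,0,0,0,0.2]]]}'
```

```text
time: 20.52
tool_pos: [516.5, -159.9, 6.1]
tcp_rot: [180.0, 0.0, 2.1]
ft_force: [-2.9, -0.7, 5.2]
finger_gap: 28.3
grip_force: 60.4
```

```bash
python3 -m handwheel '{"series": [[[0.1,0,0,0,0,0,0.2],[0.2,0,0,0,0,0,0.2],[0.2,0,0,0,0,0,0.2]]]}'
```

```text
time: 20.9
tool_pos: [518.6, -159.9, 6.1]
tcp_rot: [180.0, -0.0, 2.1]
ft_force: [-2.7, 0.5, 4.3]
finger_gap: 28.3
grip_force: 60.4
```

```bash
python3 -m handwheel '{"series": [[[0.1,0,0,0,0,0,0.2],[0.2,0,0,0,0,0,0.2],[0.2,0,0,0,0,0,0.2]]]}'
```

```text
time: 21.28
tool_pos: [520.6, -159.8, 6.1]
tcp_rot: [180.0, -0.0, 2.1]
ft_force: [-3.0, 0.7, 4.8]
finger_gap: 28.4
grip_force: 60.4
```

```bash
python3 -m handwheel '{"series": [[[0.1,0,0,0,0,0,0.2],[0.2,0,0,0,0,0,0.2],[0.2,0,0,0,0,0,0.2]]]}'
```

```text
time: 21.65
tool_pos: [522.6, -159.7, 6.1]
tcp_rot: [180.0, -0.0, 2.1]
ft_force: [-3.1, -0.6, 5.8]
finger_gap: 28.4
grip_force: 60.4
```

```bash
python3 -m handwheel '{"series": [[[0.1,0,0,0,0,0,0.2],[0.2,0,0,0,0,0,0.2],[0.2,0,0,0,0,0,0.2]]]}'
```

```text
time: 22.02
tool_pos: [524.6, -159.6, 6.1]
tcp_rot: [180.0, -0.0, 2.1]
ft_force: [-3.1, -1.0, 5.6]
finger_gap: 28.3
grip_force: 60.4
```

```bash
python3 -m handwheel '{"series": [[[0.1,0,0,0,0,0,0.2],[0.1,0,0,0,0,0,0.2]]]}'
```

```text
time: 22.28
tool_pos: [525.6, -159.6, 6.2]
tcp_rot: [180.0, -0.0, 2.1]
ft_force: [-3.4, 0.0, 5.5]
finger_gap: 28.6
grip_force: 60.4
```

```bash
python3 -m handwheel '{"series": [[[0.1,0,0,0,0,0,0.2],[0.2,0,0,0,0,0,0.2],[0.2,0,0,0,0,0,0.2]]]}'
```

```text
time: 22.65
tool_pos: [527.5, -159.5, 6.1]
tcp_rot: [-180.0, -0.0, 2.0]
ft_force: [-3.3, -0.7, 4.9]
finger_gap: 28.7
grip_force: 60.4
```

```bash
python3 -m handwheel '{"series": [[[0.1,0,0,0,0,0,0.2],[0.1,0,0,0,0,0,0.2]]]}'
```

```text
time: 22.9
tool_pos: [528.5, -159.5, 6.1]
tcp_rot: [-180.0, -0.0, 2.0]
ft_force: [-3.5, -0.1, 5.4]
finger_gap: 28.8
grip_force: 60.5
```

```bash
python3 -m handwheel '{"series": [[[0.1,0,0,0,0,0,0.2],[0.2,0,0,0,0,0,0.2],[0.2,0,0,0,0,0,0.2]]]}'
```

```text
time: 23.28
tool_pos: [530.4, -159.4, 6.1]
tcp_rot: [180.0, 0.0, 2.1]
ft_force: [-3.7, -0.7, 6.3]
finger_gap: 28.3
grip_force: 60.5
```

```bash
python3 -m handwheel '{"series": [[[0.1,0,0,0,0,0,0.2],[0.2,0,0,0,0,0,0.2],[0.2,0,0,0,0,0,0.2]]]}'
```

```text
time: 23.65
tool_pos: [531.8, -159.4, 6.1]
tcp_rot: [-180.0, 0.1, 2.1]
ft_force: [-7.9, -1.2, 10.3]
finger_gap: 28.1
grip_force: 60.9
```

Contact: the push is rising (about 8 N). I need a touch more.

```bash
python3 -m handwheel '{"series": [[[0.1,0,0,0,0,0,0.2],[0.1,0,0,0,0,0,0.2]]]}'
```

```text
time: 23.9
tool_pos: [532.3, -159.4, 6.1]
tcp_rot: [-180.0, 0.2, 2.1]
ft_force: [-10.7, 0.2, 12.0]
finger_gap: 28.7
grip_force: 61.2
```

```bash
python3 -m handwheel '{"series": [[[0.1,0,0,0,0,0,0.2],[0.1,0,0,0,0,0,0.2]]]}'
```

```text
time: 24.15
tool_pos: [532.7, -159.4, 6.1]
tcp_rot: [-180.0, 0.2, 2.1]
ft_force: [-13.9, 0.2, 14.2]
finger_gap: 28.6
grip_force: 61.5
```

```bash
python3 -m handwheel '{"series": [[[0,0,0,0,0,0,0.45],[0,0,0,0,0,0,0.6],[0,0,0,0,0,0,0.7],[0,0,0,0,0,0,0.7]]]}'; python3 -m handwheel '{"series": [[[0,0,-1,0,0,0,0.7],[0,0,-3,0,0,0,0.7],[0,0,-6,0,0,0,0.7],[-4,0,-10,0,0,0,0.7],[-9,0,-13,0,0,0,0.7],[-12,3,-16,0,0,0,0.7],[-13,8,-18,0,0,0,0.7],[-13,13,-18,0,0,0,0.7],[-13,13,-18,0,0,0,0.7]]]}'
python3 - <<'E'
from h import *
from bench import eyes
o=[]
for n in("top","side"):
    c=eyes.snapshot(n); np.savez(f"pics/{n}4.npz",**c); u,v=proj(c,[600,-155,10]).round().astype(int); o.append(c["img"][v-60:v+60,u-80:u+80,::-1])
cv2.imwrite("pics/l4.png",cv2.resize(np.hstack(o),(800,300),interpolation=cv2.INTER_CUBIC))
E
python3 tip.py 0 737 4 300 160 70 60
```

```text
time: 24.65
tool_pos: [534.6, -159.2, 6.0]
tcp_rot: [-180.0, -0.0, 2.1]
ft_force: [0.1, -0.7, 0.7]
finger_gap: 59.7
grip_force: 0.0
time: 25.78
tool_pos: [409.3, -297.1, 188.5]
tcp_rot: [179.8, -0.1, 1.9]
ft_force: [-0.0, 0.3, -0.6]
finger_gap: 60.2
grip_force: 0.0
[299.6 186.6] [ 678.7 -150.2    8.4] D 4.89381034871945 L -129.74173289722458
[299.6 190.2] [ 666.5 -141.4    9.4] D -7.016180902800332 L -120.56597720697707
[328.2 219.4] [ 524.9 -143.    21.4] D -148.57178052633847 L -117.16626557824479
[341.6 219.4] [ 502.1 -174.3   23.5] D -172.42828408881425 L -147.678988994358
[304.2 183.4] [ 680.8 -169.5    8.3] D 6.3199693263814 L -149.091254426962
```

View pics/l4.png

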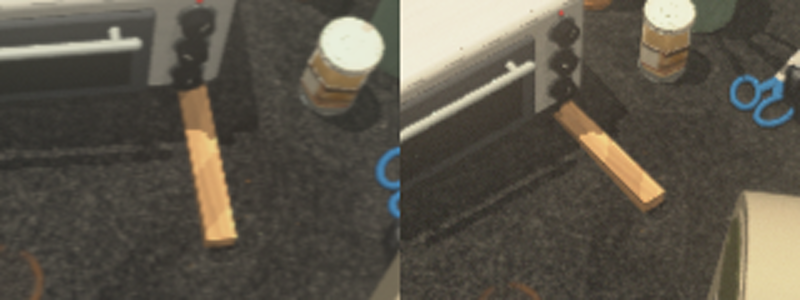

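The wedge lies straight under the right foot. Its butt is at about crop (220,242) in the top half, its centreline is at L ≈ −133, and nothing else has moved in the crop. The robot is clear, so I'm handing in.

```bash
python3 -c "
from bench import r
print(r.hand_in())"
```

```text
the job is handed in; nothing more can be done
None
```

The left front foot turned out to be the standing one, so the wedge is under the right front foot, pushed in straight to about 14 N (some 3.5 N of that table friction) and released with the arm clear; the push against the left foot reached about 31 N before I backed off, harder than "gently" asked for, and I did not check whether that moved the oven.

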